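Charge the grinding jar from the slide-gate hopper

TASK

Charge the grinding jar: pull out the slide gate at the base of the square hopper by its knob so that all three grinding balls drop into the steel jar below, then push the gate fully shut again and let go. Leave the round hopper's gate shut.

Things in the scene. Friction and masses are not known exactly. Their poses are not given: they have to be found in the camera images.
- square_gate (a joint): Gate under the SQUARE clear hopper (rim 104 mm wide, 194 mm above the table, on a white 140 mm deck on four posts). Steel plate 64 x 6 mm, top face 115 mm above the table, slides level out of the deck's front, towards the robot. Value in m: 0 = shut (stop), 0.065 = fully out (stop); starts 0 to 0.004. Outlet 50 x 50 mm: covered to 0.010, clear from 0.060. Friction 2.5 N, no spring, stays put.
- square_knob (a point): Grip of that gate: upright black round knob, 22 mm diameter, 115 to 155 mm above the table, on the outer end of the plate. This point: on its axis, 135 mm up, moving with the gate. z up; x level along the slide, the way that pushes the gate shut (pull along -x). Shut, it is 150 mm in front of the outlet's centre, 95 mm from the rim; nothing above the plate within 75 mm.
- jar: Open round steel grinding jar, 90 mm inside and 100 mm outside diameter, 75 mm tall, floor 8 mm, held fixed on the base plate under the outlet of the square hopper. Origin: centre of its underside, 10 mm above the table; z up. Rim 85 mm above the table.
- ball0: White ceramic grinding ball, 20 mm in diameter, about 25 g, one of three lying on the closed gate inside the square hopper. Origin: the ball's centre.
- ball1: White ceramic grinding ball, 20 mm in diameter, about 25 g, one of three lying on the closed gate inside the square hopper. Origin: the ball's centre.
- ball2: White ceramic grinding ball, 20 mm in diameter, about 25 g, one of three lying on the closed gate inside the square hopper. Origin: the ball's centre.
- round_gate (a joint): Gate of the other dispenser, alike except that its clear hopper is a ROUND funnel (108 mm across the rim) holding three black stoppers, over a glass beaker; it stands 0.31 to 0.48 m to the left or right of the square one. Same joint values; to stay shut (starts at 0 to 0.004).

How it is judged:
By the outcome, as a careful person would: the job done as asked, in the order asked, and still so for the second after the job is handed in, with the robot touching nothing.
It also fails if it takes over 29 s, if anything falls off the work surface, if the arm or the gripper's body presses on something with over 40 N, if the wrist force passes 120 N, or if a joint passes its speed limit or range.

ROBOT

A 6-joint arm with a two-finger parallel gripper is mounted at the origin on the work surface. World frame = base frame: x ahead of the robot, y to its left, z up, the work surface at z = 0. Lengths are in m, angles in rad, forces in N, time in s.
With the tool pointing down it reaches from about 0.15 to 0.775 m from the base axis. Payload 6.1 kg.
Tool frame: the origin (TCP) lies midway between the tips of the shut fingers; the grasp point (between the pads) lies 19 mm behind it; z points along the fingers, y is the line along which they close (so a half turn about z gives the same grasp; the last joint's range is limited). The gripper opens to 85 mm and grips with 20 to 120 N. Pads are 22 mm wide; open, the fingers measure 114 mm over their backs; the gripper's body (76 mm by 85 mm) begins 54 mm behind the grasp point. The pads swing forward as they close: fully open they stand 13 mm farther back than shut.
Start: joints at [1.345, 0.126, -0.04, 1.405, 0, 1.571], TCP at [0.118, 0.512, 0.231] pointing down, gripper open.
Joint ranges: [-2.72, 2.72], [-0.95, 1.95], [-1.27, 1.35], [-1.78, 2.02], [-1.46, 1.47], [-3.14, 3.14]. Speed limits (rad/s): [2.39, 2.39, 3.01, 3.14, 3.14, 3.14].

INTERFACE

Orientations are given as a unit quaternion [x, y, z, w].
In Python, from cell import robot gives the robot as it stands.
- The arm moves only by the tool drive_tool, never from a script. Its argument "commands" is one flat list of numbers, 7 for each row, row after row: the shift along the world's x, y, z each as a share of 10 cm, from -1 to 1, then the turn, a rotation vector about the world's x, y, z each as a share of 0.1 rad, from -1 to 1, then the opening, from -1 (shut) to 1 (fully open). A call has 1 to 10 rows; each row shifts and turns the commanded pose from where the row before left it; what a row does not reach is not made up. A row lasts 1/10 s, in which the tool goes at most 50 mm and 8.59 degrees, less where a joint would pass 70% of its speed; a pose out of reach is approached as far as the arm can. A call with a number of a shift or a turn outside -1 to 1 is refused whole. A call with a gripper value outside its range is refused whole. The fingers move at their own pace and stop on an object; "grip_force" is the grip in N (left out, the last holds). Time passes only in rows, so rows that do not move let the fingers close. It gives the time, the measured TCP pose, the force, the opening and the grip force at its end, in the units of the state.
- robot.observe(): the state, without advancing time (a new reading comes with each control period).
- robot.capture(name): name is "scene" or "top" or "wrist"; returns (picture, depth): 420x560x3 uint8, blue, green, red; 420x560 float32, m along the optical axis (not along the pixel's ray), 0 where there is no reading.
- robot.calibration(name): a dict with "fov_y" (degrees; the focal length in pixels is half the picture's height over the tangent of half this angle, whatever the lens; pixels are square), "cx", "cy" (the principal point, pixels), "k1" (the pictures are not rectified: a ray, as slopes to the right and down, at radius r is drawn at 1 + k1 r^2 times it, then the intrinsics apply), "cam_to_world" (4x4, takes a point from camera to world coordinates). Camera axes: x right, y down, z forward; pixel columns grow to the right and rows downward; lengths in m; the calibration is good to about 2 mm. A picture is of the moment at which its call begins: read the wrist's pose just before it. calibration takes no time and is no camera call; for the wrist camera it gives the pose at the moment of the call.
- robot.finish_job(): hands the job in; it is judged then, once.
The state is a dict: "t": time; "joints": joint angles; "dq": joint speeds; "joint_efforts": joint torques, N m; "tcp_pos": TCP position; "tool_rot": TCP orientation; "force": force on the tool from outside, world axes, zero at the start; "wrist_torque": the same for the moment, N m; "width": finger opening in m; "gripper_force": force on a finger pad.
Only numpy, scipy, OpenCV 4.12 (cv2) and the standard library are available. Lean on these libraries where they do the work, as an engineer would, in place of code of your own. Each camera call takes 0.05 s, during which the arm holds its last target. There are 200 camera calls.

## Working session

There is one attempt and no reset: what is moved stays moved. The work goes in short steps, Python scripts to look and compute and a tool call to move; the robot and the scene stay as the last step left them, time stands still between calls to the robot, and variables do not carry over. Pictures are saved under pics/ and viewed, at most 10 in all, crops included, and the job is handed in when it is done.

Besides the shell and the picture viewer there is one more tool, called after "Emit:" by a JSON object that holds its "name" and its "arguments", one argument or row to a line. drive_tool: Moves the arm, as the interface text tells. Shift numbers are shares of 10 cm and turn numbers shares of 0.1 rad, none past 1 either way. Its arguments: {"type":"object","properties":{"commands":{"type":"array"},"grip_force":{"type":"number"}},"required":["commands"]}

```bash
mkdir -p pics
cat > h.py <<'E'
import numpy as np, cv2
from cell import robot
def ray(c,u,v):
    f=210/np.tan(np.radians(c["fov_y"])/2)
    K=np.array([[f,0,c["cx"]],[0,f,c["cy"]],[0,0,1.]])
    d=np.array([(u-c["cx"])/f,(v-c["cy"])/f]); s=d.copy()
    for _ in range(20): s=d/(1+c["k1"]*(s@s))
    return np.array([s[0],s[1],1.])
def plane(c,u,v,z):
    T=np.array(c["cam_to_world"]); o=T[:3,3]; d=T[:3,:3]@ray(c,u,v)
    return o+d*(z-o[2])/d[2]
def pt(c,D,u,v):
    T=np.array(c["cam_to_world"]); return T[:3,:3]@(ray(c,u,v)*D[v,u])+T[:3,3]
E
python3 - <<'E'
from h import *
for n in("scene","top"):
    c=robot.calibration(n);p,D=robot.capture(n);cv2.imwrite(f"pics/{n}.png",p);np.savez(f"{n}.npz",p=p,D=D);print(c)
E
```

```text
{'fov_y': 42.42118098128227, 'cx': 282.8856602451707, 'cy': 214.8885626242211, 'k1': 0.04632857016801631, 'cam_to_world': array([[-0.98162176,  0.16730075, -0.09181059,  0.74591626],
       [ 0.19078896,  0.84955634, -0.49178613,  0.43703228],
       [-0.00427792, -0.50026441, -0.86586213,  0.95351986],
       [ 0.        ,  0.        ,  0.        ,  1.        ]])}
{'fov_y': 57.386779677293426, 'cx': 276.7331509533661, 'cy': 207.942888421689, 'k1': -0.0492731136450882, 'cam_to_world': array([[-0.02564341, -0.99830096,  0.05232214,  0.62342846],
       [-0.99963688,  0.02604079,  0.00692716, -0.00719025],
       [-0.0082779 , -0.05212551, -0.99860623,  0.76543155],
       [ 0.        ,  0.        ,  0.        ,  1.        ]])}
```

View pics/top.png

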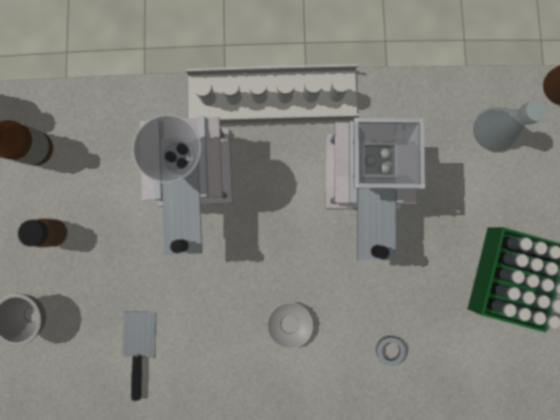

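View pics/scene.png

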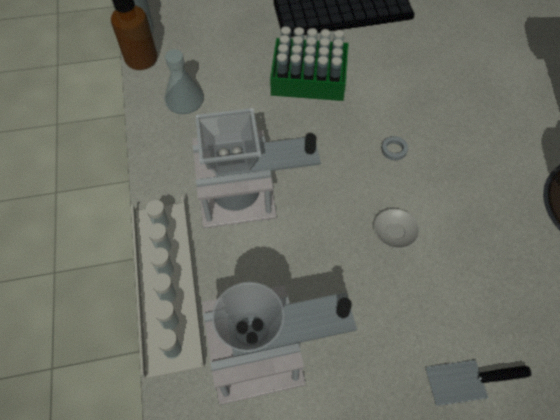

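The top view shows the square hopper at (389,153) with its plate and black knob at (380,252); the round one is at (168,150), with its knob at (180,246). The scene view has the square gate's knob at (310,143). Next I measure the knob and the slide direction.

Run:
```python
from h import *
for n,(u0,u1,v0,v1),(a0,a1,b0,b1) in(("top",(365,398,238,266),(345,410,190,270)),("scene",(300,322,128,160),(255,330,125,180))):
    z=np.load(n+".npz");p,D=z["p"],z["D"];c=robot.calibration(n)
    m=[(u,v) for v in range(v0,v1) for u in range(u0,u1) if p[v,u].max()<55 and D[v,u]>0]
    P=np.array([pt(c,D,u,v) for u,v in m]);print(n,len(m),"z",np.percentile(P[:,2],[2,50,98]))
    t=P[abs(P[:,2]-.155)<.004]; print("top pts",len(t),t.mean(0),t.min(0),t.max(0))
    (cx,cy)=cv2.minEnclosingCircle(t[:,:2].astype(np.float32)*1000);print("circle",cx,cy)
    Q=np.array([pt(c,D,u,v) for v in range(b0,b1) for u in range(a0,a1) if D[v,u]>0])
    g=Q[abs(Q[:,2]-.115)<.005]
    r=cv2.minAreaRect(g[:,:2].astype(np.float32)*1000);print("plate",len(g),r, np.median(g[:,2]))
    # plate edges: per x-slice y extents
    for x in np.arange(.42,.56,.01):
        s=g[abs(g[:,0]-x)<.004]
        if len(s)>4: print(round(x,2),len(s),np.percentile(s[:,1],[3,97]).round(4))
```

```text
top 171 z [0.1262107  0.15358783 0.15587435]
top pts 127 [ 0.58090825 -0.16850861  0.1540577 ] [ 0.57125382 -0.1784585   0.15109973] [ 0.59061361 -0.15887853  0.15630592]
circle (581.225830078125, -168.65948486328125) 10.443473815917969
plate 2683 ((625.1674194335938, -174.41192626953125), (98.86663055419922, 117.6634292602539), 88.5129165649414) 0.1143233714209343
scene 190 z [0.11789265 0.14503558 0.15593331]
top pts 71 [ 0.57975806 -0.16978275  0.15382433] [ 0.57057911 -0.18075407  0.15118988] [ 0.58995258 -0.15939327  0.15717722]
circle (579.3915405273438, -170.1248321533203) 10.75602912902832
plate 1668 ((622.92822265625, -163.7127685546875), (102.32946014404297, 122.75106048583984), 75.05290985107422) 0.1139426593815201
```

Run:
```python
from h import *
k=np.array([.5805,-.1692])
for n,(a0,a1,b0,b1),(e0,e1,f0,f1) in(("top",(345,410,195,270),(345,432,110,195)),("scene",(265,330,125,180),(185,270,100,175))):
    z=np.load(n+".npz");p,D=z["p"],z["D"];c=robot.calibration(n)
    Q=np.array([pt(c,D,u,v) for v in range(b0,b1) for u in range(a0,a1) if D[v,u]>0])
    g=Q[(abs(Q[:,2]-.115)<.005)]
    ed=[]
    for x in np.arange(.57,.65,.006):
        s=g[abs(g[:,0]-x)<.003]
        if len(s)>4: ed.append((x,s[:,1].min(),s[:,1].max()))
    ed=np.array(ed); print(n,ed.round(4).tolist())
    for j in(1,2): print("slope",np.polyfit(ed[:,0],ed[:,j],1)[0])
    R=np.array([pt(c,D,u,v) for v in range(f0,f1) for u in range(e0,e1) if D[v,u]>0])
    R=R[abs(R[:,2]-.194)<.006]; r=cv2.minAreaRect(R[:,:2].astype(np.float32)*1000)
    d=np.array(r[0])/1000-k;print(len(R),r,"vec",d,np.linalg.norm(d),np.arctan2(d[1],d[0]))
print(robot.observe()["tool_rot"],robot.observe()["width"],robot.observe()["t"])
```

```text
top [[0.57, -0.2011, -0.1368], [0.576, -0.2012, -0.1375], [0.582, -0.2016, -0.1369], [0.588, -0.2016, -0.1372], [0.594, -0.2022, -0.1376], [0.6, -0.2027, -0.1377], [0.606, -0.2026, -0.1381], [0.612, -0.203, -0.1382], [0.618, -0.2031, -0.1383], [0.624, -0.2034, -0.1385], [0.63, -0.2032, -0.1386], [0.636, -0.2035, -0.1392], [0.642, -0.2036, -0.1394], [0.648, -0.2043, -0.1393]]
slope -0.03819716983143262
slope -0.032953020597145374
1277 ((732.794677734375, -174.98899841308594), (106.88575744628906, 107.58743286132812), 88.01561737060547) vec [ 0.15229468 -0.005789  ] 0.15240466321226476 -0.037993531630274045
scene [[0.57, -0.1733, -0.1393], [0.576, -0.165, -0.1388], [0.582, -0.2053, -0.139], [0.588, -0.2053, -0.1399], [0.594, -0.206, -0.1403], [0.6, -0.2054, -0.1401], [0.606, -0.2058, -0.1395], [0.612, -0.2052, -0.1401], [0.618, -0.2043, -0.1402], [0.624, -0.2063, -0.1406], [0.63, -0.208, -0.1424], [0.636, -0.205, -0.141], [0.642, -0.2057, -0.1397], [0.648, -0.2077, -0.1434]]
slope -0.3328894011742385
slope -0.03670336347271545
807 ((731.4415283203125, -177.98837280273438), (109.57577514648438, 105.99163055419922), 87.63326263427734) vec [ 0.15094153 -0.00878837] 0.1511971576061916 -0.0581580310948336
[ 1.12656001e-01  9.93633791e-01 -7.11199073e-04 -9.67993584e-05] 0.0859426334984365 0.1
```

Emit:
{"name": "drive_tool", "arguments": {
  "commands": [0.23,-0.34,0,0,0,0.095,1,0.23,-0.34,0,0,0,0.095,1,0.23,-0.34,0,0,0,0.095,1,0.23,-0.34,0,0,0,0.095,1,0.23,-0.34,0,0,0,0.095,1,0.23,-0.34,0,0,0,0.095,1,0.23,-0.34,0,0,0,0.095,1,0.23,-0.34,0,0,0,0.095,1,0.23,-0.34,0,0,0,0.095,1,0.23,-0.34,0,0,0,0.095,1],
  "grip_force": 50
}}

```text
t: 1.1
tcp_pos: [0.348, 0.1701, 0.2312]
tool_rot: [0.065, 0.998, 0.0, -0.0]
force: [0.5, -0.4, 0.2]
width: 0.0853
gripper_force: 0.0
```

Emit:
{"name": "drive_tool", "arguments": {
  "commands": [0.23,-0.34,0,0,0,0.095,1,0.23,-0.34,0,0,0,0.095,1,0.23,-0.34,0,0,0,0.095,1,0.23,-0.34,0,0,0,0.095,1,0.23,-0.34,0,0,0,0.095,1,0.23,-0.34,0,0,0,0.095,1,0.23,-0.34,0,0,0,0.095,1,0.23,-0.34,0,0,0,0.095,1,0.23,-0.34,0,0,0,0.095,1,0.23,-0.34,0,0,0,0.095,1]
}}

```text
t: 2.1
tcp_pos: [0.578, -0.1699, 0.2308]
tool_rot: [0.018, 1.0, 0.0, -0.0]
force: [0.3, 0.2, 0.3]
width: 0.0854
gripper_force: 0.0
```

Emit:
{"name": "drive_tool", "arguments": {
  "commands": [0.025,0.01,-0.3,0,0,0,1,0,0,-0.3,0,0,0,1,0,0,-0.3,0,0,0,1,0,0,-0.18,0,0,0,1,0,0,0,0,0,0,-1,0,0,0,0,0,0,-1,0,0,0,0,0,0,-1,0,0,0,0,0,0,-1,0,0,0,0,0,0,-1,0,0,0,0,0,0,-1]
}}

```text
t: 3.1
tcp_pos: [0.5808, -0.1711, 0.1254]
tool_rot: [0.019, 1.0, -0.004, 0.001]
force: [-1.1, -13.1, 2.7]
width: 0.0204
gripper_force: 48.7
```

Emit:
{"name": "drive_tool", "arguments": {
  "commands": [0,-0.02,0,0,0,0,-1,-0.05,0,0,0,0,0,-1,-0.1,0.004,0,0,0,0,-1,-0.1,0.004,0,0,0,0,-1,-0.1,0.004,0,0,0,0,-1,-0.1,0.004,0,0,0,0,-1,-0.1,0.003,0,0,0,0,-1,-0.06,0.002,0,0,0,0,-1,0,0,0,0,0,0,-1]
}}

```text
t: 4.0
tcp_pos: [0.5193, -0.169, 0.1254]
tool_rot: [0.018, 1.0, -0.002, 0.002]
force: [-2.2, -6.7, 6.3]
width: 0.0205
gripper_force: 49.1
```

Emit:
{"name": "drive_tool", "arguments": {
  "commands": [-0.03,0.001,0,0,0,0,-1,-0.02,0.001,0,0,0,0,-1,0,0,0,0,0,0,-1,0,0,0,0,0,0,-1]
}}

```text
t: 4.4
tcp_pos: [0.5182, -0.1689, 0.1254]
tool_rot: [0.018, 1.0, -0.002, 0.005]
force: [11.4, -7.1, -3.1]
width: 0.0203
gripper_force: 49.3
```

Run:
```python
from h import *
print(robot.observe()["force"])
a,_=robot.capture("top");b,_=robot.capture("scene")
a=cv2.resize(a[90:290,300:460],None,fx=2.5,fy=2.5);b=cv2.resize(b[80:240,150:350],(400,500))
cv2.imwrite("pics/open.png",np.hstack([a,b]))
```

```text
[11.35386445 -7.08468622 -3.07970459]
```

View pics/open.png

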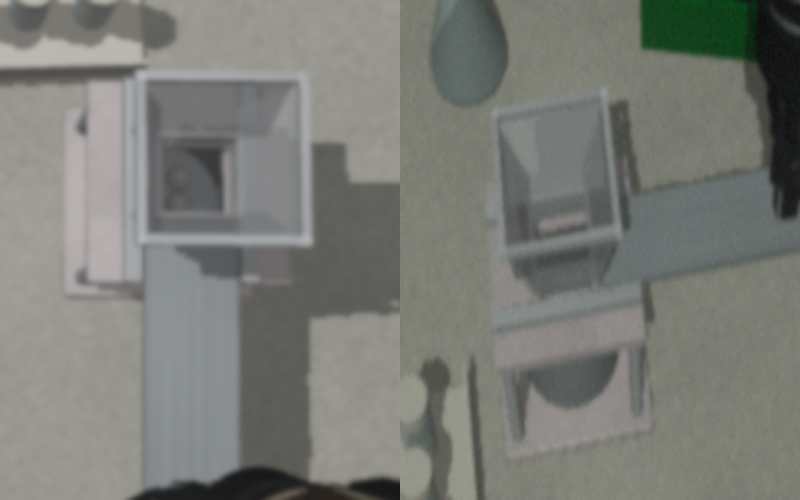

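The gate is at its outer stop (11 N). The square hopper looks empty in both views, and balls show dimly in the jar at (178,180) and (175,205). Now I push it shut.

Emit:
{"name": "drive_tool", "arguments": {
  "commands": [0.05,0,0,0,0,0,-1,0.1,-0.004,0,0,0,0,-1,0.1,-0.004,0,0,0,0,-1,0.1,-0.004,0,0,0,0,-1,0.1,-0.004,0,0,0,0,-1,0.1,-0.004,0,0,0,0,-1,0.08,-0.003,0,0,0,0,-1,0.04,-0.001,0,0,0,0,-1,0.02,0,0,0,0,0,-1,0,0,0,0,0,0,-1]
}}

```text
t: 5.5
tcp_pos: [0.5832, -0.1713, 0.1254]
tool_rot: [0.018, 1.0, -0.002, 0.001]
force: [-3.4, -6.4, 7.6]
width: 0.0205
gripper_force: 50.6
```

Emit:
{"name": "drive_tool", "arguments": {
  "commands": [0.03,0,0,0,0,0,-1,0.02,0,0,0,0,0,-1,0,0,0,0,0,0,-1]
}}

```text
t: 5.8
tcp_pos: [0.5832, -0.1713, 0.1254]
tool_rot: [0.019, 1.0, -0.002, -0.004]
force: [-21.6, -6.9, 16.9]
width: 0.0205
gripper_force: 51.6
```

Emit:
{"name": "drive_tool", "arguments": {
  "commands": [-0.04,-0.01,0,0,0,0,-1,0,0,0,0,0,0,-1,0,0,0,0,0,0,1,0,0,0,0,0,0,1,0,0,0,0,0,0,1,0,0,0,0,0,0,1,0,0,0,0,0,0,1,0,0,0.1,0,0,0,1,0,0,0.2,0,0,0,1]
}}

```text
t: 6.7
tcp_pos: [0.5831, -0.1701, 0.1525]
tool_rot: [0.018, 1.0, 0.0, -0.002]
force: [0.6, -0.3, -0.5]
width: 0.0853
gripper_force: 0.0
```

Emit:
{"name": "drive_tool", "arguments": {
  "commands": [0,0,0.3,0,0,0,1,0,0,0.3,0,0,0,1,0,0,0.3,0,0,0,1,-0.3,0,0,0,0,0,1,-0.3,0,0,0,0,0,1,-0.3,0,0,0,0,0,1,-0.3,0,0,0,0,0,1,-0.3,0,0,0,0,0,1,0,0,0,0,0,0,1]
}}

```text
t: 7.6
tcp_pos: [0.4313, -0.1702, 0.2449]
tool_rot: [0.019, 1.0, -0.0, 0.0]
force: [-0.4, 0.3, 0.3]
width: 0.0853
gripper_force: 0.0
```

Run:
```python
from h import *
k=[]
for n,(u0,u1,v0,v1) in(("top",(365,398,230,266)),("scene",(295,322,128,160))):
    p,D=robot.capture(n);c=robot.calibration(n)
    t=np.array([pt(c,D,u,v) for v in range(v0,v1) for u in range(u0,u1) if p[v,u].max()<55 and D[v,u]>0]);t=t[abs(t[:,2]-.155)<.004]
    print(n,len(t),t.mean(0)); k.append(p)
a=cv2.resize(k[0][90:290,300:460],None,fx=2.5,fy=2.5);b=cv2.resize(k[1][80:240,150:350],(400,500))
cv2.imwrite("pics/shut.png",np.hstack([a,b]))
```

```text
top 124 [ 0.5833647  -0.16870343  0.1540151 ]
scene 74 [ 0.58212999 -0.17007669  0.15401646]
```

View pics/shut.png

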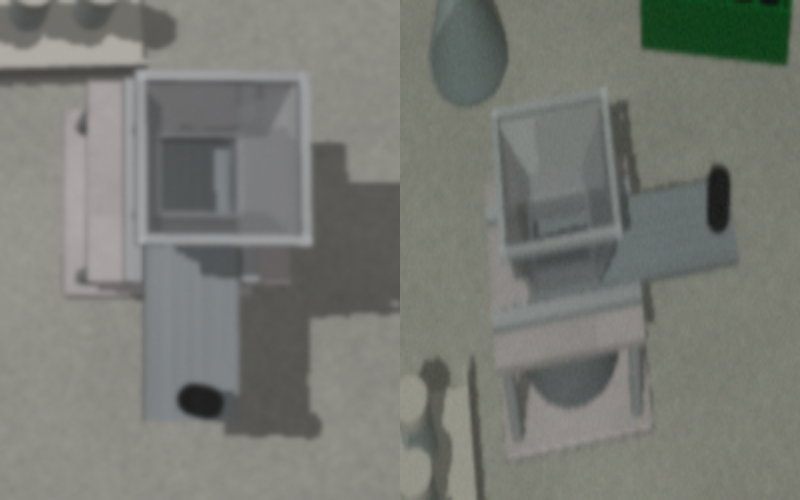

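The picture shows the gate shut, with the knob at (200,400) about 2.4 mm further in than at the start. The hopper outlet at (198,175) has no balls left, there are none on the table, and the arm is clear.

```bash
python3 -c "
from cell import robot
print(robot.finish_job())"
```

```text
the job is handed in; nothing more can be done
None
```

The square hopper emptied into the jar (two of the three balls were seen there; none was left in the hopper or seen on the table), its gate is pushed shut to the stop and released, the round gate was never touched, and the job was handed in at about 8 s.

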